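Fit the incisal pin into the articulator

ROBOT

A 6-joint arm with a two-finger parallel gripper is mounted at the origin on a cart in front of the work surface, level with it; the furniture and walls round the work are solid. World frame = base frame: x ahead of the robot, y to its left, z up, the work surface at z = 0. Lengths are in m, angles in rad, forces in N, time in s.
With the tool pointing down it reaches from about 0.225 to 0.875 m from the base axis. Payload 3.4 kg.
Tool frame: the origin (TCP) lies on the centre line of the jaws, within the pads' length; the fingertips stand 11 mm ahead of it and the grasp point (between the pads) lies 8 mm behind it; z points along the fingers, y is the line along which they close (so a half turn about z gives the same grasp; the last joint's range is limited). The gripper opens to 85 mm and grips with 20 to 120 N. Pads are 22 mm wide; open, the fingers measure 114 mm over their backs; the gripper's body (76 mm by 85 mm) begins 54 mm behind the grasp point. The pads swing forward as they close: fully open they stand 13 mm farther back than shut.
Start: joints at [-1.362, 0.276, 1.505, -0, 1.361, -0.121], TCP at [0.186, -0.544, 0.242] pointing down, gripper open.
Joint ranges: [-2.89, 2.89], [-0.75, 2.08], [0.22, 2.7], [-1.18, 4.32], [0.11, 2.71], [-2.7, 2.7]. Speed limits (rad/s): [2.57, 2.57, 3.14, 3.14, 3.14, 3.14].

INTERFACE

Orientations are given as a unit quaternion [w, x, y, z].
In Python, from rig import manip, eyes, job gives the robot as it stands.
- The arm moves only by the tool drive_tool, never from a script. Its argument "rows" is a list of rows, each a list of 3 entries, a list of its own where there are three numbers: the turn, a rotation vector about the world's x, y, z in rad, then the shift along the world's x, y, z in cm, then the finger opening in cm, from 0 to 8.54. A call has 1 to 8 rows; each row shifts and turns the commanded pose from where the row before left it; what a row does not reach is not made up. A row lasts 1/8 s, in which the tool goes at most 62.5 mm and 10.7 degrees, less where a joint would pass 70% of its speed; a pose out of reach is approached as far as the arm can. A call is refused whole if a number of a shift passes 6.25 or a number of a turn 0.188, either way. A call with a gripper value outside its range is refused whole. The fingers move at their own pace and stop on an object; "force" is the grip in N (left out, the last holds). Time passes only in rows, so rows that do not move let the fingers close. It gives the time, the measured TCP pose, the force, the opening and the grip force at its end, in the units of the state.
- manip.get_state(): the state, without advancing time (a new reading comes with each control period).
- eyes.get_image(name): name is "scene" or "top"; returns the picture (384x512x3 uint8, red, green, blue); there is no depth.
- eyes.get_calibration(name): a dict with "camera_matrix" (3x3 intrinsics, pixels), "k1" (the pictures are not rectified: a ray, as slopes to the right and down, at radius r is drawn at 1 + k1 r^2 times it, then the intrinsics apply), "view" (4x4, takes a point from world to camera coordinates). Camera axes: x right, y up, looking along -z (the intrinsics and any distortion apply to the point x, -y, -z); pixel columns grow to the right and rows downward; lengths in m; the calibration is good to about 2 mm. A picture is of the moment at which its call begins. get_calibration takes no time and is no camera call.
- job.sign_off(): hands the job in; it is judged then, once.
The state is a dict: "clock": time; "qpos": joint angles; "qd": joint speeds; "effort": joint torques, N m; "position": TCP position; "ee_rot": TCP orientation; "contact_force": force on the tool from outside, world axes, zero at the start; "moment": the same for the moment, N m; "width": finger opening in m; "gripper_force": force on a finger pad.
Only numpy, scipy, OpenCV 4.12 (cv2) and the standard library are available. Lean on these libraries where they do the work, as an engineer would, in place of code of your own. Each camera call takes 0.05 s, during which the arm holds its last target. There are 200 camera calls.

TASK

The grey articulator on the bench is waiting for its incisal pin. Take the pin with the red knob out of the pin rack and lower it gently, shaft first, through the eyelet at the front of the articulator's upper arm until its collar sits flat on the eyelet, then let go. Leave the blue and the black pin in the rack.

Things in the scene. Friction and masses are not known exactly. Their poses are not given: they have to be found in the camera images.
- red_pin: Upright pin, red knob, 60 g. Origin: centre of the underside of its steel collar; z up. Below it a shaft, diameter 12 mm, 72 mm long, the last 12 mm tapering to 5 mm; above it the collar, diameter 38 mm, 5 mm thick, then the knob, diameter 26 mm, from 5 to 41 mm above the origin (grip it at about 25). It hangs by its collar in a hole of the pin rack, 80 mm above the bench; lift 75 mm to clear.
- blue_pin: The same pin with a blue knob, in another hole of the pin rack: a fixed aluminium bridge, 160 mm long, 50 mm wide, 80 mm high, with three 18 mm holes in a row, 55 mm apart along its length. Which pin hangs in which hole varies. Fingers that close at right angles to the row clear the neighbouring pins.
- black_pin: The same pin with a black knob, in the third hole of the pin rack.
- eyelet (a point): Centre of the top face of the eyelet: a fixed horizontal steel ring, outer diameter 44 mm, hole 26 mm, 12 mm thick, top 95 mm above the bench, open below down to a small steel table 22 mm above the bench. z up, x along the grey arm to the rear post. Nothing of the articulator stands above this face. The pin is seated when the underside of its collar lies on it.

How it is judged:
By the outcome, as a careful person would: the job done as asked, in the order asked, and still so for the second after the job is handed in, with the robot touching nothing.
It also fails if it takes over 32 s, if anything falls off the work surface, if the arm or the gripper's body presses on something with over 40 N, if the wrist force passes 120 N, or if a joint passes its speed limit or range.

## Working session

There is one attempt and no reset: what is moved stays moved. The work goes in short steps, Python scripts to look and compute and a tool call to move; the robot and the scene stay as the last step left them, time stands still between calls to the robot, and variables do not carry over. Pictures are saved under pics/ and viewed, at most 10 in all, crops included, and the job is handed in when it is done.

Besides the shell and the picture viewer there is one more tool, called after "Emit:" by a JSON object that holds its "method" and its "body", one argument or row to a line. drive_tool: Moves the arm, as the interface text tells. Its arguments: {"type":"object","properties":{"rows":{"type":"array"},"force":{"type":"number"}},"required":["rows"]}

```bash
mkdir -p pics
python3 - <<'E'
from rig import manip, eyes, job
import cv2,numpy as np
for n in("scene","top"):
    im=eyes.get_image(n); cv2.imwrite(f"pics/{n}0.png",im[:,:,::-1])
    c=eyes.get_calibration(n); print(n,c)
s=manip.get_state(); print(s)
E
```

```text
scene {'camera_matrix': array([[355.91095894,   0.        , 251.9916482 ],
       [  0.        , 355.91095894, 189.17981906],
       [  0.        ,   0.        ,   1.        ]]), 'k1': -0.08548993506938496, 'view': array([[-0.52290341, -0.85221082, -0.01757111,  0.43361116],
       [ 0.61779492, -0.39311096,  0.68102365, -0.30169633],
       [-0.58728312,  0.34525424,  0.73205058, -0.74266796],
       [ 0.        ,  0.        ,  0.        ,  1.        ]])}
top {'camera_matrix': array([[450.37051521,   0.        , 244.46913568],
       [  0.        , 450.37051521, 199.88653006],
       [  0.        ,   0.        ,   1.        ]]), 'k1': 0.027788179045135065, 'view': array([[ 0.02946449, -0.99933748, -0.02136477,  0.19993325],
       [ 0.98680266,  0.02567688,  0.15987873, -0.51006609],
       [-0.15922423, -0.02579356,  0.98690544, -0.90443277],
       [ 0.        ,  0.        ,  0.        ,  1.        ]])}
{'clock': 0.1, 'qpos': array([-1.36200716e+00,  2.76542021e-01,  1.50600907e+00, -1.72424003e-05,
        1.36072552e+00, -1.21002122e-01]), 'qd': array([ 2.89743125e-04, -2.39872733e-03, -2.80997791e-03,  1.56265748e-03,
        1.52300014e-03,  6.93353732e-05]), 'effort': array([ 1.01071390e-03, -4.17701232e+01, -2.46404797e+01, -3.12144011e-04,
        5.87145900e-03,  6.58982628e-06]), 'position': array([ 0.18610277, -0.54356188,  0.24151934]), 'ee_rot': array([-8.40797729e-04,  9.86434845e-01,  1.64151113e-01, -4.53675768e-05]), 'contact_force': array([ 0.05117636, -0.90723198, -0.10952838]), 'moment': array([ 0.0619356 , -0.01101439, -0.03138446]), 'gripper_force': 0.0, 'width': 0.08556565678831932}
```

View pics/scene0.png

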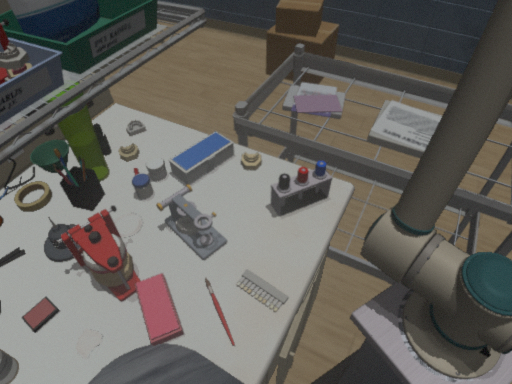

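View pics/top0.png

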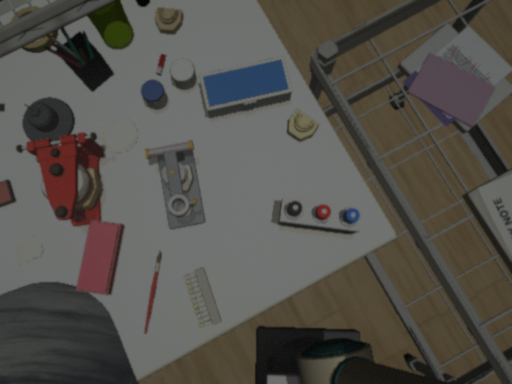

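The scene view shows the rack with black, red and blue knobs at about (284,181), (303,174) and (320,168), and the eyelet near (204,222). In the top view the same are at (295,208), (323,212), (351,215), and the eyelet is near (179,205). Next I'll measure them.

```bash
cat > h.py <<'E'
import cv2,numpy as np
from rig import manip, eyes, job
def ray(n,uv):
    c=eyes.get_calibration(n); K=c["camera_matrix"]
    p=cv2.undistortPoints(np.array([[uv]],float),K,np.array([c["k1"],0,0,0]))[0,0]
    V=c["view"]; R=V[:3,:3]; o=-R.T@V[:3,3]
    d=R.T@np.array([p[0],-p[1],-1.]); return o,d/np.linalg.norm(d)
def plane(n,uv,z):
    o,d=ray(n,uv); return o+d*(z-o[2])/d[2]
def tri(a,b):
    (o1,d1),(o2,d2)=ray("scene",a),ray("top",b)
    s=np.linalg.lstsq(np.c_[d1,-d2],o2-o1,rcond=None)[0]
    p,q=o1+s[0]*d1,o2+s[1]*d2; return (p+q)/2,np.linalg.norm(p-q)
def proj(n,P):
    c=eyes.get_calibration(n); V=c["view"]; p=(V@np.r_[P,1])[:3]; x=np.array([p[0],-p[1]])/-p[2]
    x=x*(1+c["k1"]*(x@x)); K=c["camera_matrix"]; return K[:2,:2]@x+K[:2,2]
E
python3 - <<'E'
from h import *
cen={}
for n,box in(("scene",(265,150,335,215)),("top",(275,190,370,240))):
    im=cv2.imread(f"pics/{n}0.png"); x0,y0,x1,y1=box
    hsv=cv2.cvtColor(im,cv2.COLOR_BGR2HSV)[y0:y1,x0:x1]
    H,S,Vv=[hsv[...,i].astype(int) for i in range(3)]
    for c,m in(("red",((H<10)|(H>170))&(S>120)),("blue",(H>100)&(H<130)&(S>100)),("black",Vv<45)):
        k,l,st,ce=cv2.connectedComponentsWithStats(m.astype(np.uint8))
        i=1+np.argmax(st[1:,4]); cen[n,c]=ce[i]+[x0,y0]; print(n,c,st[i]+[x0,y0,0,0,0],cen[n,c])
for c in("red","blue","black"):
    p,g=tri(cen["scene",c],cen["top",c]); print(c,p.round(4),g.round(4), plane("top",cen["top",c],.113).round(4), plane("scene",cen["scene",c],.105).round(4))
a=cv2.imread("pics/top0.png"); b=cv2.imread("pics/scene0.png")
cr=[a[180:230,150:210],a[190:240,270:370][:,15:75],b[195:245,175:235],b[160:210,265:325]]
cr=[cv2.resize(x,(390,300)if 0 else (360,300),interpolation=cv2.INTER_CUBIC) for x in cr]
cv2.imwrite("pics/c.png",cv2.convertScaleAbs(np.vstack([np.hstack(cr[:2]),np.hstack(cr[2:])]),alpha=1.5))
E
```

```text
scene red [299 167   9   8  44] [303.   170.75]
scene blue [317 161   9  12  59] [321.13559322 164.98305085]
scene black [318 192   2   2   2] [318.5 192.5]
top red [316 205  14  14 112] [322.76785714 211.6875    ]
top blue [345 209  14  14 127] [351.36220472 215.21259843]
top black [279 222  74  11 152] [315.11184211 227.60526316]
red [0.4734 0.0616 0.1185] 0.0009 [0.4739 0.0604 0.113 ] [0.4843 0.0524 0.105 ]
blue [0.4682 0.0061 0.1151] 0.0001 [0.4686 0.0057 0.113 ] [ 0.4759 -0.0018  0.105 ]
black [0.4348 0.0574 0.0726] 0.0344 [0.4427 0.075  0.113 ] [0.4018 0.0668 0.105 ]
```

View pics/c.png

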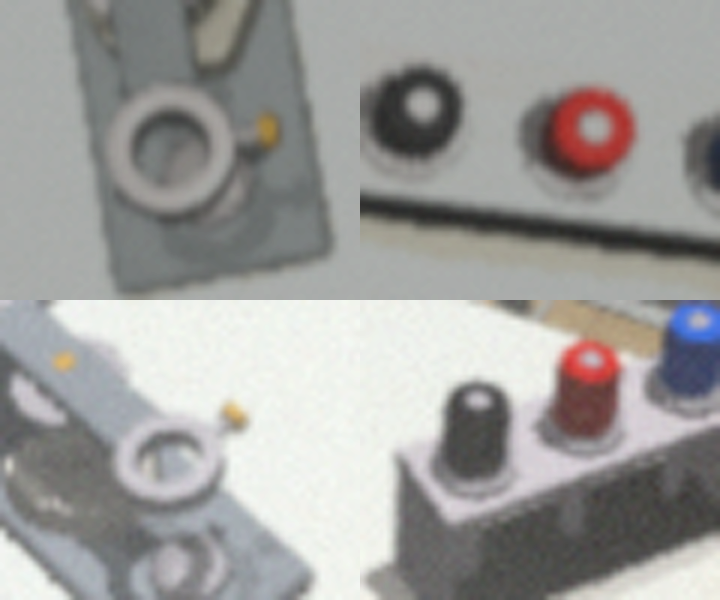

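The crops show that the dimple on top of the red knob is at top (324.1,210.7) and scene (303.2,169.1). The ring centre is at about top (178.1,204.5) and scene (202.8,220.5).

Run:
```python
from h import *
print("red",tri((303.2,169.1),(324.1,210.7)),plane("top",(324.1,210.7),.121),plane("scene",(303.2,169.1),.121))
print("blue",tri((321.3,163.2),(352,214.4)),)
print("black",tri((284.8,175.9),(295.2,207)),)
print("eye",tri((202.8,220.5),(178.1,204.5)),plane("top",(178.1,204.5),.095),plane("scene",(202.8,220.5),.095))
# ring outline, edges seen from top: bright ring contour
im=cv2.imread("pics/top0.png")[180:230,150:210]
hsv=cv2.cvtColor(im,cv2.COLOR_BGR2HSV); g=cv2.cvtColor(im,cv2.COLOR_BGR2GRAY)
# outer circle check in px
d=[plane("top",(178.1+dx,204.5),.095) for dx in(-10.6,10.6)]; print("ring dia",np.linalg.norm(d[0]-d[1]))
r=plane("top",(324.1,210.7),.121); 
a=plane("top",(295.2,207),.121); b=plane("top",(352,214.4),.121); print("spacing",np.linalg.norm(a-r),np.linalg.norm(b-r),a,b,"row dir deg",np.degrees(np.arctan2(*(b-a)[[1,0]])))
circ=cv2.HoughCircles(cv2.resize(g,None,fx=6,fy=6,interpolation=cv2.INTER_CUBIC),cv2.HOUGH_GRADIENT_ALT,1.5,20,param1=150,param2=.7,minRadius=30,maxRadius=75); print(circ)
from scipy.spatial.transform import Rotation as R
s=manip.get_state(); print(R.from_quat(s["ee_rot"][[1,2,3,0]]).as_matrix().round(3))
```

```text
red (array([0.47506678, 0.05976672, 0.12214044]), np.float64(0.0013597085658260699)) [0.47478803 0.05907477 0.121     ] [0.47639259 0.05949052 0.121     ]
blue (array([0.4689868 , 0.00602894, 0.12084692]), np.float64(0.0003672254028903692))
black (array([0.48034386, 0.11445453, 0.12241853]), np.float64(0.0002336197866768932))
eye (array([0.48381145, 0.3452325 , 0.09460016]), np.float64(0.0017924761756979235)) [0.48323384 0.34440373 0.095     ] [0.48414704 0.34600536 0.095     ]
ring dia 0.04226803375036134
spacing 0.05545806646400194 0.05318069305827486 [0.48047938 0.11424002 0.121     ] [0.46908698 0.00620053 0.121     ] row dir deg -96.01939994753792
[[[169.5     144.       38.18145]]]
[[ 0.946  0.324 -0.   ]
 [ 0.324 -0.946  0.002]
 [ 0.    -0.002 -1.   ]]
```

Emit:
{"method": "drive_tool", "body": {
  "rows": [
    [[0,0,0.08],[2.0,4.3,0],8.5],
    [[0,0,0.08],[2.0,4.3,0],8.5],
    [[0,0,0.08],[2.0,4.3,0],8.5],
    [[0,0,0.08],[2.0,4.3,0],8.5],
    [[0,0,0.08],[2.0,4.3,0],8.5],
    [[0,0,0.08],[2.0,4.3,0],8.5],
    [[0,0,0.08],[2.0,4.3,0],8.5],
    [[0,0,0.08],[2.0,4.3,0],8.5]
  ],
  "force": 40
}}

```text
clock: 1.1
position: [0.3465, -0.1985, 0.2421]
ee_rot: [-0.0, 0.884, 0.467, 0.0]
contact_force: [0.5, -1.0, -0.3]
width: 0.085
gripper_force: 0.0
```

Emit:
{"method": "drive_tool", "body": {
  "rows": [
    [[0,0,0.082],[2.15,4.32,0],8.5],
    [[0,0,0.082],[2.15,4.32,0],8.5],
    [[0,0,0.082],[2.15,4.32,0],8.5],
    [[0,0,0.082],[2.15,4.32,0],8.5],
    [[0,0,0.082],[2.15,4.32,0],8.5],
    [[0,0,0.082],[2.15,4.32,0],8.5],
    [[0,0,0],[0,0,0],8.5]
  ]
}}

```text
clock: 1.98
position: [0.476, 0.0617, 0.2418]
ee_rot: [-0.0, 0.743, 0.669, 0.0]
contact_force: [-0.6, -0.2, -0.9]
width: 0.0852
gripper_force: 0.0
```

Emit:
{"method": "drive_tool", "body": {
  "rows": [
    [[0,0,0],[-0.1,-0.2,-2.5],8.5],
    [[0,0,0],[0,0,-3],8.5],
    [[0,0,0],[0,0,-3],8.5],
    [[0,0,0],[0,0,-2.5],8.5],
    [[0,0,0],[0,0,-2],8.5],
    [[0,0,0],[0,0,-1.2],8.5],
    [[0,0,0],[0,0,0],8.5]
  ]
}}

```text
clock: 2.85
position: [0.4734, 0.0566, 0.0997]
ee_rot: [-0.001, 0.745, 0.667, -0.001]
contact_force: [-0.9, 0.7, 0.4]
width: 0.085
gripper_force: 0.0
```

Run:
```python
from h import *
s=manip.get_state(); print(s["position"],s["contact_force"])
b=eyes.get_image("scene")[:,:,::-1][130:220,235:355]; a=eyes.get_image("top")[:,:,::-1][170:260,265:385]
cv2.imwrite("pics/d.png",cv2.convertScaleAbs(cv2.resize(np.hstack([a,b]),(800,300),interpolation=cv2.INTER_CUBIC),alpha=1.5))
```

```text
[0.47340626 0.0565989  0.09971922] [-0.86476182  0.6539068   0.43810487]
```

View pics/d.png

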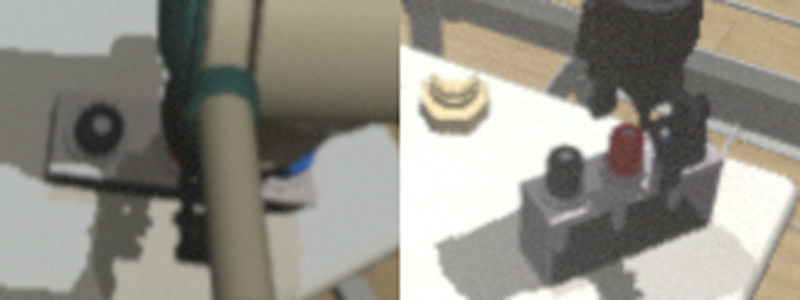

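The view shows the red knob between the open fingers at (626,150), with the gripper slightly towards the blue pin. I'll correct by about 2 mm in y, then close.

Emit:
{"method": "drive_tool", "body": {
  "rows": [
    [[0,0,0],[0.15,0.25,0],8.5],
    [[0,0,0],[0,0,0],6],
    [[0,0,0],[0,0,0],4],
    [[0,0,0],[0,0,0],2],
    [[0,0,0],[0,0,0],2],
    [[0,0,0],[0,0,0],2],
    [[0,0,0],[0,0,0],2]
  ],
  "force": 40
}}

```text
clock: 3.82
position: [0.4758, 0.0597, 0.1005]
ee_rot: [0.0, 0.745, 0.668, 0.0]
contact_force: [-0.8, 0.5, 3.2]
width: 0.025
gripper_force: 39.2
```

Emit:
{"method": "drive_tool", "body": {
  "rows": [
    [[0,0,0],[0,0,1],2],
    [[0,0,0],[0,0,2],2],
    [[0,0,0],[0,0,2.5],2],
    [[0,0,0],[0,0,2.5],2],
    [[0,0,0],[0,0,2.5],2],
    [[0,0,0],[0,0,2],2],
    [[0,0,0],[0,0,1],2],
    [[0,0,0],[0,0,0],2]
  ]
}}

```text
clock: 4.82
position: [0.4759, 0.0596, 0.2358]
ee_rot: [0.0, 0.745, 0.668, 0.0]
contact_force: [0.8, 0.5, -0.9]
width: 0.0254
gripper_force: 39.3
```

Emit:
{"method": "drive_tool", "body": {
  "rows": [
    [[0,0,0],[0.1,2.5,0],2],
    [[0,0,0],[0.1,4.5,0],2],
    [[0,0,0],[0.1,5,0],2],
    [[0,0,0],[0.1,5,0],2],
    [[0,0,0],[0.2,5,0],2],
    [[0,0,0],[0.1,4.5,0],2],
    [[0,0,0],[0.1,2,0],2],
    [[0,0,0],[0,0,0],2]
  ]
}}

```text
clock: 5.82
position: [0.4833, 0.345, 0.2341]
ee_rot: [0.0, 0.744, 0.668, -0.001]
contact_force: [-0.7, 0.4, -0.8]
width: 0.0248
gripper_force: 39.3
```

Emit:
{"method": "drive_tool", "body": {
  "rows": [
    [[0,0,0],[0,0,-1],2],
    [[0,0,0],[0,0,-1],2],
    [[0,0,0],[0,0,0],2],
    [[0,0,0],[0,0,0],2]
  ]
}}

```text
clock: 6.32
position: [0.4839, 0.3441, 0.2154]
ee_rot: [0.0, 0.745, 0.667, 0.0]
contact_force: [-0.8, -0.8, -0.1]
width: 0.0254
gripper_force: 39.3
```

Run:
```python
from h import *
s=manip.get_state(); print(s["position"],s["ee_rot"],s["contact_force"],s["moment"])
b0=eyes.get_image("scene")[:,:,::-1]; a0=eyes.get_image("top")[:,:,::-1]
cv2.imwrite("pics/scene1.png",b0);cv2.imwrite("pics/top1.png",a0)
b=b0[165:255,150:270]; a=a0[160:250,120:240]
cv2.imwrite("pics/e.png",cv2.convertScaleAbs(cv2.resize(np.hstack([a,b]),(800,300),interpolation=cv2.INTER_CUBIC),alpha=1.5))
x,y,z=s["position"]
for dz in(.020,.020+.072): print(proj("scene",[x,y,z-dz]),proj("top",[x,y,z-dz]))
```

```text
[0.48389658 0.34411272 0.21540276] [7.81901383e-05 7.44859710e-01 6.67221105e-01 5.28488247e-05] [-0.82896296 -0.8435485  -0.08418332] [0.01802667 0.01520743 0.00656144]
[198.07891563 191.47732635] [168.81170239 195.63604097]
[202.10786488 212.6272188 ] [175.8090338 201.9569883]
```

View pics/e.png

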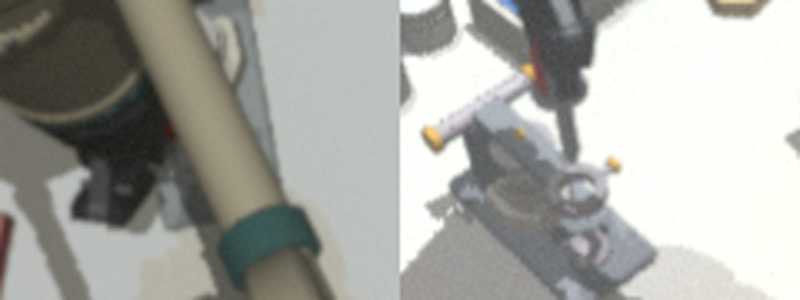

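The pin hangs straight in the gripper. Its tip is at scene (201.6,212.1), against (202.1,212.6) predicted, directly above the ring.

Emit:
{"method": "drive_tool", "body": {
  "rows": [
    [[0,0,0],[0,0.05,-1],2],
    [[0,0,0],[0,0,-1],2],
    [[0,0,0],[0,0,-1],2],
    [[0,0,0],[0,0,-1],2],
    [[0,0,0],[0,0,-1],2],
    [[0,0,0],[0,0,-1],2],
    [[0,0,0],[0,0,0],2]
  ]
}}

```text
clock: 7.3
position: [0.4832, 0.3448, 0.1542]
ee_rot: [-0.0, 0.745, 0.668, -0.001]
contact_force: [0.7, -0.0, -0.4]
width: 0.0248
gripper_force: 39.3
```

Emit:
{"method": "drive_tool", "body": {
  "rows": [
    [[0,0,0],[0,0,-0.8],2],
    [[0,0,0],[0,0,-0.8],2],
    [[0,0,0],[0,0,-0.8],2],
    [[0,0,0],[0,0,-0.6],2],
    [[0,0,0],[0,0,-0.3],2],
    [[0,0,0],[0,0,0],2]
  ]
}}

```text
clock: 8.05
position: [0.4836, 0.3451, 0.1221]
ee_rot: [0.0, 0.745, 0.668, -0.0]
contact_force: [-0.0, 0.5, -0.2]
width: 0.0251
gripper_force: 39.3
```

Run:
```python
from h import *
s=manip.get_state(); print(s["position"],s["contact_force"])
b=eyes.get_image("scene")[:,:,::-1][175:250,160:250]
cv2.imwrite("pics/f.png",cv2.convertScaleAbs(cv2.resize(b,(600,500),interpolation=cv2.INTER_CUBIC),alpha=1.5))
```

```text
[0.4836447  0.34512172 0.12211095] [-0.00662738  0.52656992 -0.16160914]
```

View pics/f.png

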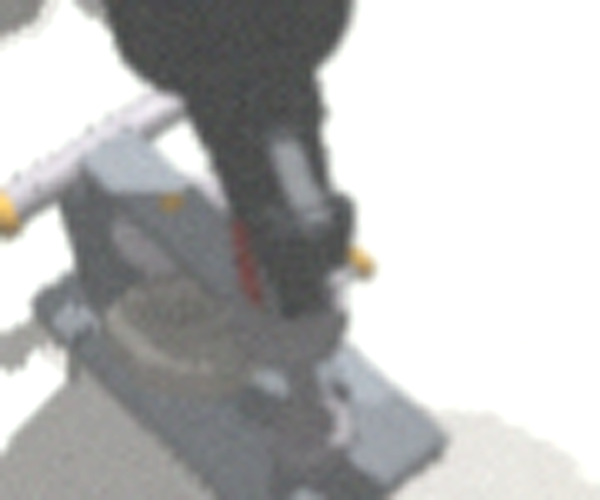

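The shaft is in the eyelet (crop about (290,340)), with the collar several mm above it and no contact force. I'll creep down in 1 mm steps.

Emit:
{"method": "drive_tool", "body": {
  "rows": [
    [[0,0,0],[0,0,-0.1],2],
    [[0,0,0],[0,0,-0.1],2],
    [[0,0,0],[0,0,-0.1],2],
    [[0,0,0],[0,0,-0.1],2],
    [[0,0,0],[0,0,0],2]
  ]
}}

```text
clock: 8.72
position: [0.4837, 0.3451, 0.1182]
ee_rot: [0.0, 0.745, 0.668, -0.0]
contact_force: [-0.2, -0.1, -1.5]
width: 0.0247
gripper_force: 39.3
```

Emit:
{"method": "drive_tool", "body": {
  "rows": [
    [[0,0,0],[0,0,-0.1],2],
    [[0,0,0],[0,0,-0.1],2],
    [[0,0,0],[0,0,0],2]
  ]
}}

```text
clock: 9.1
position: [0.4837, 0.3451, 0.1162]
ee_rot: [0.0, 0.745, 0.668, -0.0]
contact_force: [0.6, 0.6, -0.5]
width: 0.0248
gripper_force: 39.3
```

Emit:
{"method": "drive_tool", "body": {
  "rows": [
    [[0,0,0],[0,0,-0.05],2],
    [[0,0,0],[0,0,-0.05],2],
    [[0,0,0],[0,0,0],2]
  ]
}}

```text
clock: 9.48
position: [0.4837, 0.3452, 0.1156]
ee_rot: [0.0, 0.745, 0.668, 0.0]
contact_force: [-0.3, 0.3, 1.6]
width: 0.0253
gripper_force: 39.3
```

Emit:
{"method": "drive_tool", "body": {
  "rows": [
    [[0,0,0],[0,0,-0.05],2],
    [[0,0,0],[0,0,0],2]
  ]
}}

```text
clock: 9.72
position: [0.4837, 0.3452, 0.1155]
ee_rot: [0.0, 0.745, 0.668, 0.0]
contact_force: [-0.9, -0.3, 4.5]
width: 0.0249
gripper_force: 39.5
```

The contact force is 4.5 N and z has stopped changing at the expected height, so the collar is seated. I'll open the fingers.

Emit:
{"method": "drive_tool", "body": {
  "rows": [
    [[0,0,0],[0,0,0],2.8],
    [[0,0,0],[0,0,0],3.2],
    [[0,0,0],[0,0,0],4],
    [[0,0,0],[0,0,0],6],
    [[0,0,0],[0,0,0],8],
    [[0,0,0],[0,0,0],8],
    [[0,0,0],[0,0,0],8],
    [[0,0,0],[0,0,0],8]
  ],
  "force": 20
}}

```text
clock: 10.72
position: [0.4837, 0.3452, 0.1148]
ee_rot: [0.0, 0.745, 0.668, 0.0]
contact_force: [-0.0, -0.6, -0.4]
width: 0.0802
gripper_force: 0.0
```

Emit:
{"method": "drive_tool", "body": {
  "rows": [
    [[0,0,0],[0,0,1],8],
    [[0,0,0],[0,0,2.5],8],
    [[0,0,0],[0,0,3],8],
    [[0,0,0],[0,0,3],8],
    [[0,0,0],[0,0,3],8]
  ]
}}

```text
clock: 11.35
position: [0.4838, 0.3452, 0.2417]
ee_rot: [0.0, 0.745, 0.668, 0.001]
contact_force: [0.6, 0.9, 0.5]
width: 0.0799
gripper_force: 0.0
```

Emit:
{"method": "drive_tool", "body": {
  "rows": [
    [[0,0,0],[-1,-4,1],8],
    [[0,0,0],[-2,-4,1],8],
    [[0,0,0],[-2,-4,0],8],
    [[0,0,0],[-2,-4,0],8],
    [[0,0,0],[-2,-4,0],8],
    [[0,0,0],[-1,-3,0],8],
    [[0,0,0],[0,0,0],8]
  ]
}}

```text
clock: 12.22
position: [0.383, 0.1138, 0.2608]
ee_rot: [0.001, 0.746, 0.666, 0.001]
contact_force: [0.7, 0.5, -0.7]
width: 0.0803
gripper_force: 0.0
```

Run:
```python
from h import *
s=manip.get_state(); print(s["clock"],s["position"],s["contact_force"],s["width"])
b=eyes.get_image("scene")[:,:,::-1][140:260,150:350]; a=eyes.get_image("top")[:,:,::-1][160:280,120:320]
cv2.imwrite("pics/g.png",cv2.convertScaleAbs(cv2.resize(np.vstack([b,a]),(500,600),interpolation=cv2.INTER_CUBIC),alpha=1.5))
print(proj("top",[.4837,.345,.136]),proj("scene",[.4837,.345,.136]))
```

```text
12.225 [0.3829956  0.1138367  0.26075845] [ 0.74513343  0.50029151 -0.73520506] 0.0802531088738907
[174.19772199 201.01705736] [201.1265373  209.34351162]
```

View pics/g.png

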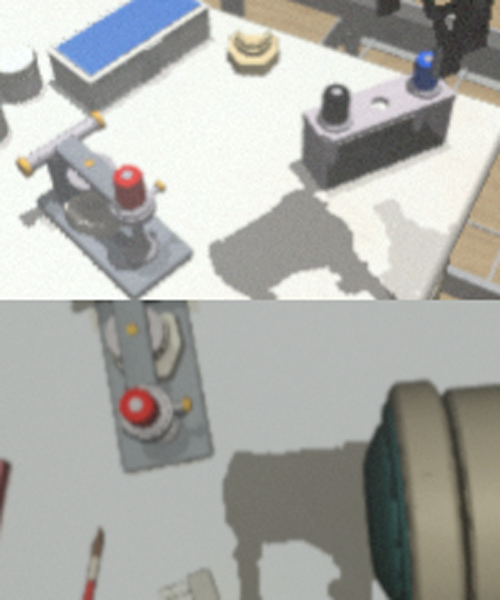

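The red pin stands upright in the eyelet, with its knob at about scene (201,210) and top (175,202), matching the prediction for a seated pin. The black and blue pins are still in the rack and the gripper is clear.

```bash
python3 -c "
from rig import job
print(job.sign_off())"
```

```text
the job is handed in; nothing more can be done
None
```

The red pin is seated in the articulator's eyelet and released, the blue and black pins are still in the rack, and the job was handed in at about 12 s.

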